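Turn a sealed pen blank over in its hinged drying case

TASK

Lay the walnut blank in the deep dark half of the open drying case in the V-shaped cradle and swing the light lid shut over it. Then pinch lid and base together at the free edge, lift the case out and turn it over without letting it gape, and set it lid-down on the drying rest, hinge edge down on the ledge and centred against the sloping arms. Leave it there shut with the blank inside, and leave the bottle, the tin and the candle cup where they stand.

Things in the scene. Friction and masses are not known exactly. Their poses are not given: they have to be found in the camera images.
- case: Dark base half of the loose hinged case (150 mm long, 90 mm hinge edge to free edge, 34 mm thick shut; 0.27 kg). Origin: middle of the hinge line. x along the hinge, y to the free edge, z out of the mouth to the lid. Base: z -23 to 0 mm; open inside x -71 to 71, y 4 to 86, z -20 to 0 mm. At the start it leans in the cradle, mouth up, hinge edge down, z axis 45 degrees from vertical.
- case_edge (a point): Middle of the case's free edge, 90 mm from the hinge line, where the halves meet. The shut case can be pinched here, one finger on each big face (base face at z = -23 mm, lid face at +11 mm): in the cradle and on the rest both faces are free over the middle 95 mm of the length, from the free edge to within 20 mm of the hinge edge.
- lid (a joint): Angle of the light wooden lid (11 mm thick, 0.09 kg) at the hinge, rad: 0 shut, 1.57 at the start (open square, leaning on the cradle's other arms). The hinge is free, with no catch: past upright the lid falls shut by its weight, and it falls open when the case is turned over unless pinched to the base.
- lid_edge (a point): Middle of the lid's outer face at its free edge, 90 mm from the hinge line and 11 mm outside it. Open, this edge stands free, about 55 mm above and 71 mm beside the hinge line (towards the cradle's -y), and can be pushed up and over towards the base.
- cradle: Plywood V-shaped cradle fixed to the bench: 160 x 150 mm foot, two pairs of 45 degree arms (24 mm wide, 98 mm clear between them, reaching 66 mm up the slope from the hinge line) and a dark ledge bar in the bottom. Origin on the bench under the hinge line; x along the V; the base leans towards its +y, the open lid towards its -y.
- cradle_seat (a point): Where the middle of the case's hinge line stands in the cradle, 55 mm above the bench.
- rest: Drying rest fixed to the bench: 160 x 130 mm foot, one pair of 45 degree arms (24 mm wide, 98 mm clear between them, 66 mm long) rising towards its -y, and a dark ledge bar across their foot that carries the case's hinge edge. Origin on the bench under the seat; x along the ledge.
- rest_seat (a point): Where the middle of the case's hinge line belongs on the rest, 55 mm above the bench: 11 mm (the lid) square off the arms' faces, right on the ledge. The case then has its free edge up the slope (towards the rest's -y, 45 degrees up), its lid against the arms and its x along the rest's x.
- blank: Squared walnut blank, 20 x 121 x 20 mm, 0.034 kg, loose on the bench; origin in the middle of its underside, y along its length.
- blank_mid (a point): Centre of the walnut blank.
- sealer: Bystander: amber bottle with red cap, 47 mm across, 106 mm high, origin under it.
- tin: Bystander: round flat green tin, 77 mm across, 28 mm high, origin under it.
- cup: Bystander: turned wooden candle cup, 68 mm across, 62 mm high, origin under it.

How it is judged:
On the way, in this order (a step that is already met when the one before it is completed fails the run):
1. the blank lies released in the base, the case open in the cradle (x of blank_mid in the frame of case between -0.03 and 0.03 m and y of blank_mid in the frame of case between 0.004 and 0.086 m and z of blank_mid in the frame of case between -0.021 and -0.003 m and distance between case and cradle_seat below 0.02 m and angle between case's own z axis and vertical below 0.95 rad and value of joint lid above 1.2 rad and contact force between blank and the fingers below 0.1 N), for 0.2 s.
2. the lid is shut over the blank, the case still in the cradle (x of blank_mid in the frame of case between -0.03 and 0.03 m and y of blank_mid in the frame of case between 0.004 and 0.086 m and z of blank_mid in the frame of case between -0.021 and -0.003 m and distance between case and cradle_seat below 0.02 m and angle between case's own z axis and vertical below 0.95 rad and value of joint lid below 0.1 rad), for 0.2 s.
3. the shut case is off the cradle, held in the fingers and turned lid-down (x of blank_mid in the frame of case between -0.03 and 0.03 m and y of blank_mid in the frame of case between 0.004 and 0.086 m and z of blank_mid in the frame of case between -0.021 and 0.009 m and value of joint lid below 0.1 rad and distance between case and cradle_seat above 0.08 m and angle between case's own z axis and vertical above 2.1 rad and contact force between the fingers and case above 1 N), for 0.15 s.
At the end, for the whole second after the job is handed in: The case lies at rest, shut (lid angle under 0.1 rad), lid-down on the rest at its slope (case z axis 2.2 to 2.5 rad from vertical), hinge line within 20 mm of the seat and parallel to the ledge within 0.12 rad, with the blank inside (x of blank_mid in the frame of case between -0.03 and 0.03 m and y of blank_mid in the frame of case between 0.004 and 0.086 m and z of blank_mid in the frame of case between -0.021 and 0.009 m and value of joint lid below 0.1 rad and angle between case's own z axis and vertical between 2.2 and 2.5 rad and distance between case and rest_seat below 0.02 m and angle between the x axis of case and the x axis of rest, either way round below 0.12 rad and contact force between case and rest above 0.5 N and linear speed of case below 0.02 m/s); the robot touches nothing.
It fails at once if the case gaped away from the cradle (value of joint lid above 0.2 rad and distance between case and cradle_seat above 0.05 m).
It fails at once if the bottle was pushed away or tipped (distance of sealer from where it was at the start of the episode above 0.03 m or angle between sealer's own z axis and vertical above 0.4 rad).
It fails at once if the tin was pushed away or tipped (distance of tin from where it was at the start of the episode above 0.03 m or angle between tin's own z axis and vertical above 0.4 rad).
It fails at once if the candle cup was pushed away or tipped (distance of cup from where it was at the start of the episode above 0.03 m or angle between cup's own z axis and vertical above 0.4 rad).
It also fails if it takes over 64 s, if anything falls off the work surface, if the arm or the gripper's body presses on something with over 40 N, if the wrist force passes 120 N, or if a joint passes its speed limit or range.

ROBOT

A 6-joint arm with a two-finger parallel gripper is mounted at the origin on a cart in front of the work surface, level with it; the furniture and walls round the work are solid. World frame = base frame: x ahead of the robot, y to its left, z up, the work surface at z = 0. Lengths are in m, angles in rad, forces in N, time in s.
With the tool pointing down it reaches from about 0.325 to 0.85 m from the base axis. Payload 4.4 kg.
Tool frame: the origin (TCP) lies midway between the tips of the shut fingers; the grasp point (between the pads) lies 19 mm behind it; z points along the fingers, y is the line along which they close (so a half turn about z gives the same grasp; the last joint's range is limited). The gripper opens to 94 mm and grips with 3 to 60 N. Pads are 16 mm wide; open, the fingers measure 119 mm over their backs; the gripper's body (75 mm by 177 mm) begins 78 mm behind the grasp point.
Start: joints at [-1.387, 0.207, 1.542, -0, 1.393, -0.15], TCP at [0.188, -0.543, 0.205] pointing down, gripper open.
Joint ranges: [-2.73, 2.73], [-0.86, 2.22], [0.23, 2.46], [-1.11, 4.25], [0.08, 2.63], [-2.82, 2.82]. Speed limits (rad/s): [2.79, 2.79, 3.14, 3.14, 3.14, 3.14].

INTERFACE

Orientations are given as a unit quaternion [w, x, y, z].
In Python, from cell import bot gives the robot as it stands.
- The arm moves only by the tool carry_out, never from a script. Its argument "plan" is a list of rows, each a list of 2 entries, a list of its own where there are three numbers: the shift along the tool's x, y, z in m, then the turn, a rotation vector about the tool's x, y, z in rad. In form: [[[tx, ty, tz], [rx, ry, rz]], ...]. A call has 1 to 12 rows; each row shifts and turns the commanded pose from where the row before left it, along the tool's axes as they then stand; what a row does not reach is not made up. A row lasts 1/10 s, in which the tool goes at most 50 mm and 8.59 degrees, less where a joint would pass 70% of its speed; a pose out of reach is approached as far as the arm can. A call with a gripper value outside its range is refused whole. "claw" is the closure in counts, from 0 (fully open) to 255 (shut), set as the call begins (left out, the last holds). The fingers move at their own pace and stop on an object; the grip force is fixed at half the most. Time passes only in rows, so rows that do not move let the fingers close. It gives the time, the measured TCP pose, the force, the opening and the grip force at its end, in the units of the state.
- bot.state(): the state, without advancing time (a new reading comes with each control period).
- bot.camera(name): name is "side" or "top"; returns the picture (400x640x3 uint8, red, green, blue); there is no depth.
- bot.calibration(name): a dict with "intrinsics" (3x3 intrinsics, pixels), "extrinsics" (4x4, takes a point from world to camera coordinates). Camera axes: x right, y up, looking along -z (the intrinsics and any distortion apply to the point x, -y, -z); pixel columns grow to the right and rows downward; lengths in m; the calibration is good to about 2 mm. A picture is of the moment at which its call begins. calibration takes no time and is no camera call.
- bot.hand_in(): hands the job in; it is judged then, once.
The state is a dict: "t": time; "qpos": joint angles; "dq": joint speeds; "joint_torque": joint torques, N m; "tcp_pos": TCP position; "eef_rot": TCP orientation; "wrist_force": force on the tool from outside, world axes, zero at the start; "torque": the same for the moment, N m; "width": opening from 0.0 (shut) to 1.0 (fully open); "grip_force": force on a finger pad.
Only numpy, scipy, OpenCV 4.12 (cv2) and the standard library are available. Lean on these libraries where they do the work, as an engineer would, in place of code of your own. Each camera call takes 0.05 s, during which the arm holds its last target. There are 200 camera calls.

## Working session

There is one attempt and no reset: what is moved stays moved. The work goes in short steps, Python scripts to look and compute and a tool call to move; the robot and the scene stay as the last step left them, time stands still between calls to the robot, and variables do not carry over. Pictures are saved under pics/ and viewed, at most 14 in all, crops included, and the job is handed in when it is done.

Besides the shell and the picture viewer there is one more tool, called after "Emit:" by a JSON object that holds its "method" and its "body", one argument or row to a line. carry_out: Moves the arm, as the interface text tells. Its arguments: {"type":"object","properties":{"plan":{"type":"array"},"claw":{"type":"number"}},"required":["plan"]}

```bash
mkdir -p pics; ls; python3 - <<'E'
from cell import bot
import cv2
for n in("side","top"):
    cv2.imwrite(f"pics/{n}0.png",cv2.cvtColor(bot.camera(n),cv2.COLOR_RGB2BGR))
    c=bot.calibration(n);print(n,c)
print(bot.state())
E
```

```text
pics
side {'intrinsics': array([[503.91414606,   0.        , 315.93551102],
       [  0.        , 503.91414606, 197.43170843],
       [  0.        ,   0.        ,   1.        ]]), 'extrinsics': array([[ 0.99469697,  0.1025258 ,  0.00814896, -0.55694756],
       [-0.08360897,  0.75993321,  0.64460147, -0.0895168 ],
       [ 0.05989561, -0.64186446,  0.76447533, -1.43486346],
       [ 0.        ,  0.        ,  0.        ,  1.        ]])}
top {'intrinsics': array([[373.73291202,   0.        , 321.65088721],
       [  0.        , 373.73291202, 205.81552688],
       [  0.        ,   0.        ,   1.        ]]), 'extrinsics': array([[-0.00838411, -0.99971972, -0.02214025,  0.11047403],
       [ 0.99107481, -0.01125334,  0.132831  , -0.55799289],
       [-0.13304293, -0.02082897,  0.99089138, -1.13207293],
       [ 0.        ,  0.        ,  0.        ,  1.        ]])}
{'t': 0.1, 'qpos': array([-1.38750695e+00,  2.07303934e-01,  1.54279755e+00, -1.78488157e-06,
        1.39351764e+00, -1.50501764e-01]), 'dq': array([ 0.0001391 , -0.00321485, -0.00308512, -0.00073944,  0.00175263,
        0.00122874]), 'joint_torque': array([-1.21149769e-03, -3.71867037e+01, -2.82294470e+01,  6.99257897e-02,
        3.11034999e-02, -4.19390039e-05]), 'tcp_pos': array([ 0.188239  , -0.54254295,  0.20443088]), 'eef_rot': array([-1.01308513e-03,  9.86104699e-01,  1.66121932e-01, -1.74882230e-05]), 'wrist_force': array([ 0.11575249, -0.56578697, -0.52710791]), 'torque': array([-0.05266446, -0.016035  , -0.02633165]), 'grip_force': 0.0, 'width': 1.0001236028351905}
```

View pics/side0.png

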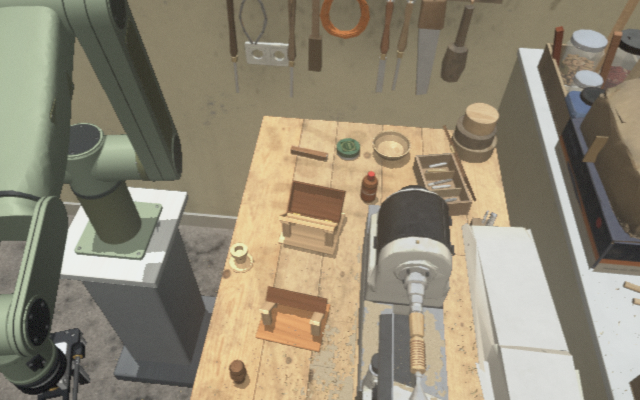

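View pics/top0.png

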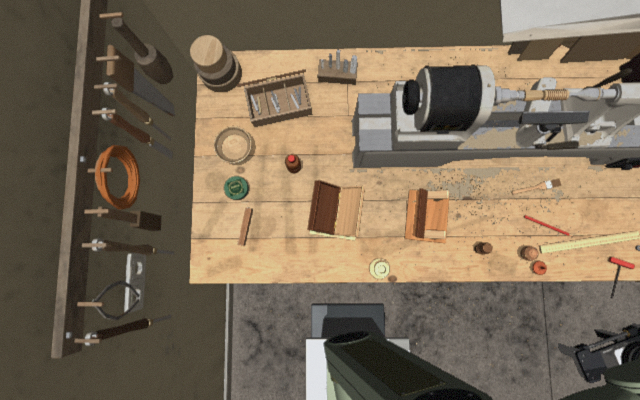

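The side and top views show the blank at side (309,153) / top (245,226), the open case at side (312,215) / top (335,208), and the rest at side (295,318) / top (428,215). The tin is at side (348,148), the bottle at (369,187) and the cup at (240,257). I'll zoom in next.

```bash
python3 - <<'E'
import cv2,numpy as np
t=cv2.imread("pics/top0.png")[140:290,220:460]; s=cv2.imread("pics/side0.png")[130:360,220:390]
t=cv2.resize(t,None,fx=3.3,fy=3.3,interpolation=cv2.INTER_CUBIC); s=cv2.resize(s,None,fx=2.6,fy=2.6,interpolation=cv2.INTER_CUBIC)
cv2.imwrite("pics/tz.png",t);cv2.imwrite("pics/sz.png",s)
E
```

```text
(no output)
```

View pics/tz.png

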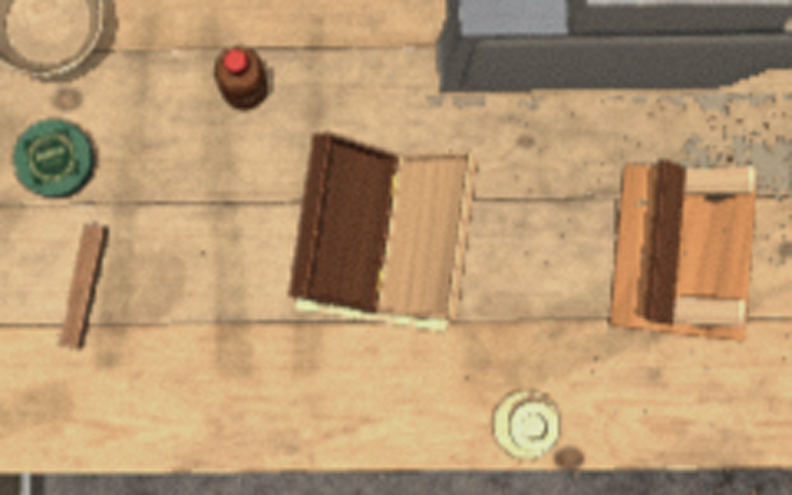

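View pics/sz.png

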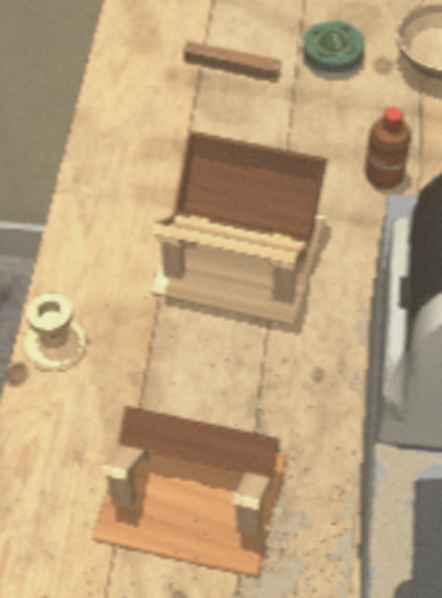

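Close-up: in the top crop, the base is dark with its free edge at left (+y), and the lid is light at right (−y). The hinge runs (397,155)–(380,310). The rest's ledge bar is at (665,165)–(655,320) with the light arms on its −y side. I'll segment these next.

```bash
cat > h.py <<'E'
import numpy as np,cv2
from cell import bot
from scipy.spatial.transform import Rotation as Ro
def cam(n):
    c=bot.calibration(n);return np.array(c["intrinsics"]),np.array(c["extrinsics"])
def ray(n,p):
    K,E=cam(n);d=np.linalg.inv(K)@[p[0],p[1],1];d=E[:3,:3].T@(d*[1,-1,-1]);return -E[:3,:3].T@E[:3,3],d
def cast(n,p,z):
    o,d=ray(n,p);return o+d*(z-o[2])/d[2]
def proj(n,X):
    K,E=cam(n);c=(E@np.append(X,1))[:3]*[1,-1,-1];q=K@c;return q[:2]/q[2]
def tri(p,q):
    a,d=ray("top",p);b,e=ray("side",q);s=np.linalg.lstsq(np.c_[d,-e],b-a,rcond=None)[0]
    u,v=a+d*s[0],b+e*s[1];return (u+v)/2,np.linalg.norm(u-v)
def comps(img,box,lo,hi,mn=40):
    x0,y0,x1,y1=box;h=cv2.cvtColor(cv2.cvtColor(img[y0:y1,x0:x1],cv2.COLOR_BGR2RGB),cv2.COLOR_RGB2HSV) if 0 else cv2.cvtColor(img[y0:y1,x0:x1],cv2.COLOR_BGR2HSV)
    m=cv2.inRange(h,lo,hi);cs,_=cv2.findContours(m,cv2.RETR_EXTERNAL,cv2.CHAIN_APPROX_NONE)
    return [c.reshape(-1,2)+[x0,y0] for c in cs if cv2.contourArea(c)>mn]
E
python3 - <<'E'
from h import *
t=cv2.imread("pics/top0.png");s=cv2.imread("pics/side0.png")
for n,im,box in(("top",t,(225,170,460,260)),("side",s,(250,140,350,350))):
    for c in comps(im,box,(0,60,20),(25,255,125)):
        r=cv2.minAreaRect(c.astype(np.float32));print(n,[np.round(v,1).tolist() for v in r[:2]],round(r[2],1),cv2.contourArea(c),cv2.approxPolyDP(c.astype(np.int32).reshape(-1,1,2),2,True).reshape(-1,2).tolist())
for nm,im,n,box,lo,hi in(("cap","t","top",(280,140,310,180),(0,150,120),(8,255,255)),("tin","t","top",(215,170,260,205),(40,60,20),(90,255,255)),("cup","t","top",(365,255,393,282),(20,60,180),(40,255,255))):
    for c in comps(t,box,lo,hi,8):
        (u,v),r=cv2.minEnclosingCircle(c.astype(np.float32));print(nm,u,v,r,cast(n,(u,v),{"cap":.106,"tin":.028,"cup":.02}[nm]).round(3))
Z=lambda x,y:(220+x/3.3,140+y/3.3);S=lambda x,y:(220+x/2.6,130+y/2.6)
print("base lip corners(-23)",cast("top",Z(315,133),.1023).round(4),cast("top",Z(291,297),.1023).round(4))
print("lid edge",cast("top",Z(472,154),.111).round(4),cast("top",Z(447,322),.111).round(4))
print("hinge",cast("top",Z(397,156),.055).round(4),cast("top",Z(379,310),.055).round(4))
print("lid side",[cast("side",S(*p),.1186).round(4) for p in((160,226),(302,253))])
print("blank top",[cast("top",Z(*p),.02).round(4) for p in((84,224),(107,227),(80,347),(58,344))])
print("rest foot",[cast("top",Z(*p),.012).round(4) for p in((622,165),(612,325),(744,339))])
print("arm tips",[cast("top",Z(*p),.09).round(4) for p in((754,167),(753,192),(744,300),(744,326))])
E
```

```text
top [[420.7, 213.0], [8.8, 48.2]] 5.0 368.0 [[419, 189], [415, 235], [423, 237], [426, 190]]
top [[324.0, 207.2], [26.5, 51.2]] 8.5 1215.0 [[315, 181], [308, 229], [333, 234], [340, 188]]
side [[315.8, 201.2], [52.6, 29.4]] 11.3 412.0 [[288, 210], [292, 211], [290, 208], [295, 189], [343, 199], [344, 192], [293, 182]]
side [[308.4, 155.1], [36.1, 3.6]] 11.9 83.0 [[291, 150], [292, 153], [326, 159]]
cap 291.0 158.0 3.6056511402130127 [0.696 0.195 0.106]
tin 235.5 187.8333282470703 11.84399127960205 [0.622 0.38  0.028]
cup 377.6428527832031 268.9285583496094 10.063687324523926 [ 0.362 -0.067  0.02 ]
base lip corners(-23) [0.6276 0.1215 0.1023] [0.4793 0.1438 0.1023]
lid edge [ 0.6049 -0.0191  0.111 ] [0.4554 0.0063 0.111 ]
hinge [0.6143 0.0462 0.055 ] [0.4697 0.065  0.055 ]
lid side [array([0.4684, 0.0017, 0.1186]), array([ 0.613 , -0.0165,  0.1186])]
blank top [array([0.5576, 0.3488, 0.02  ]), array([0.5545, 0.3264, 0.02  ]), array([0.4392, 0.3504, 0.02  ]), array([0.4423, 0.3716, 0.02  ])]
rest foot [array([ 0.6106, -0.1733,  0.012 ]), array([ 0.4558, -0.1577,  0.012 ]), array([ 0.4413, -0.2821,  0.012 ])]
arm tips [array([ 0.5937, -0.2754,  0.09  ]), array([ 0.5708, -0.2732,  0.09  ]), array([ 0.4734, -0.2601,  0.09  ]), array([ 0.4503, -0.2589,  0.09  ])]
```

The measurements agree: hinge mid is about (0.541, 0.055), yaw about −0.155, and the lip length comes out at 150 mm. The rest's seat needs finer points.

```bash
python3 - <<'E'
import cv2,numpy as np
t=cv2.imread("pics/top0.png")[180:250,395:460]; s=cv2.imread("pics/side0.png")[280:355,255:335]
t=cv2.resize(t,None,fx=6,fy=6,interpolation=cv2.INTER_CUBIC); s=cv2.resize(s,None,fx=5,fy=5,interpolation=cv2.INTER_CUBIC)
o=np.zeros((420,790,3),np.uint8);o[:,:390]=t;o[:375,390:790]=s
cv2.imwrite("pics/rest.png",o)
E
```

```text
(no output)
```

View pics/rest.png

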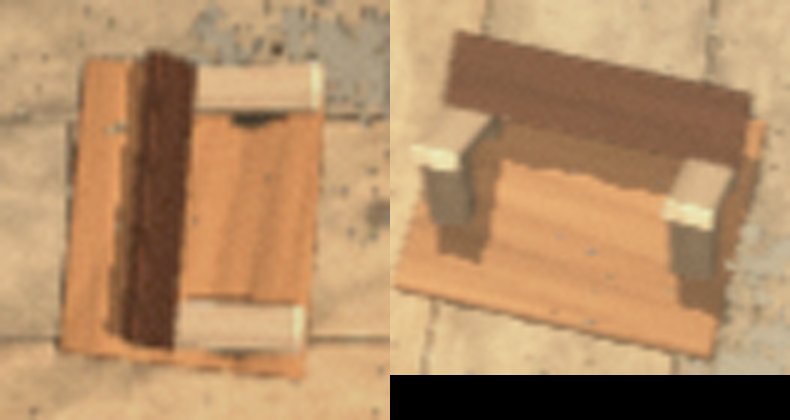

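In the rest picture, the top half shows the ledge bar at (147,52)–(125,340) on the left and (193,58)–(175,347) on the right, with arm-tip edges near x≈312 and 294. In the side half, the bar's top edge is (457,32)–(750,93), and the tips are at (413,147)–(465,152) and (665,195)–(718,207).

```bash
python3 - <<'E'
from h import *
T=lambda x,y:(395+x/6-.4,180+y/6-.4);S=lambda x,y:(255+(x-390)/5-.4,280+y/5-.4)
for a,b in(((147,52),(750,93)),((127,338),(457,32))): print("bar",[np.round(v,4) for v in tri(T(*a),S(*b))])
for z in(.0939,):
  print("tips top",[cast("top",T(*p),z).round(4) for p in((314,63),(314,108),(294,303),(296,350))])
  print("tips side",[cast("side",S(*p),z).round(4) for p in((718,207),(665,195),(465,152),(413,147))])
for z in(.075,.085,.09): print(z,"bar top",[cast("top",T(*p),z).round(4) for p in((147,52),(127,338))],"side",[cast("side",S(*p),z).round(4) for p in((750,93),(457,32))])
E
```

```text
bar [array([ 0.6057, -0.1941,  0.0669]), np.float64(0.0006)]
bar [array([ 0.4598, -0.1774,  0.0696]), np.float64(0.0016)]
tips top [array([ 0.5946, -0.2696,  0.0939]), array([ 0.572 , -0.2684,  0.0939]), array([ 0.4756, -0.2536,  0.0939]), array([ 0.4527, -0.2534,  0.0939])]
tips side [array([ 0.5967, -0.2688,  0.0939]), array([ 0.5719, -0.2655,  0.0939]), array([ 0.477 , -0.2538,  0.0939]), array([ 0.4525, -0.2538,  0.0939])]
0.075 bar top [array([ 0.6045, -0.192 ,  0.075 ]), array([ 0.4603, -0.176 ,  0.075 ])] side [array([ 0.6056, -0.1986,  0.075 ]), array([ 0.4599, -0.1806,  0.075 ])]
0.085 bar top [array([ 0.6027, -0.1896,  0.085 ]), array([ 0.4598, -0.1737,  0.085 ])] side [array([ 0.6058, -0.2041,  0.085 ]), array([ 0.4615, -0.1863,  0.085 ])]
0.09 bar top [array([ 0.6018, -0.1884,  0.09  ]), array([ 0.4595, -0.1725,  0.09  ])] side [array([ 0.606 , -0.2069,  0.09  ]), array([ 0.4623, -0.1891,  0.09  ])]
```

Top and side views agree on the rest: tips mid (0.524, −0.261), yaw about −0.115, seat about (0.531, −0.206). The blank is at (0.498, 0.349), yaw −0.20. Next I'll write a helper that turns a target pose into tool-axis rows.

```bash
cat >> h.py <<'E'
def frame(o,yaw,tilt=0):
    "frame at o: x along, y, z; yaw about world z, then tilt about own x"
    return np.array(o,float),Ro.from_euler("ZX",[yaw,tilt])
def tool(yaw,lean):
    "tool x along yaw; lean 0 = down, lean>0 = tool body leaning to -y (fingers to +y)"
    return Ro.from_euler("ZX",[yaw,np.pi+lean])
def cur():
    s=bot.state();q=s["eef_rot"];return np.array(s["tcp_pos"]),Ro.from_quat([q[1],q[2],q[3],q[0]])
def rows(way,start=None,d=3):
    "way: list of (pos,R,n) -> rounded rows"
    p,R=start or cur();out=[]
    for P,Q,n in way:
        p0,R0=p.copy(),R;rv=(R0.inv()*Q).as_rotvec()
        for k in range(1,n+1):
            sp=p0+(np.array(P)-p0)*k/n;sR=R0*Ro.from_rotvec(rv*k/n)
            t=np.round(R.inv().apply(sp-p),d);p=p+R.apply(t)
            r=np.round((R.inv()*sR).as_rotvec(),d);R=R*Ro.from_rotvec(r)
            out.append([(t+0.).tolist(),(r+0.).tolist()])
    print(str(out).replace(" ",""));return p,R
E
python3 - <<'E'
from h import *
print(tool(-.2,0).as_matrix().round(2))
a=rows([((.42,-.2,.25),tool(-.2,0),11)])
rows([((.498,.349,.2),tool(-.2,0),12)],a)
E
```

```text
[[ 0.98 -0.2  -0.  ]
 [-0.2  -0.98 -0.  ]
 [-0.    0.   -1.  ]]
[[[0.03,-0.023,-0.004],[0.0,0.0,0.049]],[[0.029,-0.024,-0.004],[0.0,0.0,0.048]],[[0.028,-0.025,-0.004],[-0.001,0.0,0.049]],[[0.026,-0.027,-0.004],[0.0,0.0,0.048]],[[0.026,-0.027,-0.004],[0.0,0.0,0.049]],[[0.023,-0.03,-0.005],[0.0,0.0,0.048]],[[0.023,-0.03,-0.004],[0.0,0.0,0.049]],[[0.021,-0.031,-0.004],[0.0,0.0,0.048]],[[0.019,-0.032,-0.004],[-0.001,0.0,0.049]],[[0.018,-0.033,-0.004],[0.0,0.0,0.048]],[[0.016,-0.034,-0.004],[0.0,0.0,0.049]]]
[[[-0.003,-0.046,0.004],[0.0,0.0,0.0]],[[-0.002,-0.046,0.004],[0.0,0.0,0.0]],[[-0.003,-0.046,0.004],[0.0,0.0,0.0]],[[-0.003,-0.047,0.005],[0.0,0.0,0.0]],[[-0.003,-0.046,0.004],[0.0,0.0,0.0]],[[-0.002,-0.046,0.004],[0.0,0.0,0.0]],[[-0.003,-0.046,0.004],[0.0,0.0,0.0]],[[-0.003,-0.046,0.004],[0.0,0.0,0.0]],[[-0.003,-0.046,0.004],[0.0,0.0,0.0]],[[-0.002,-0.047,0.004],[0.0,0.0,0.0]],[[-0.003,-0.046,0.005],[0.0,0.0,0.0]],[[-0.003,-0.046,0.004],[0.0,0.0,0.0]]]
```

Emit:
{"method": "carry_out", "body": {
  "plan": [
    [[0.03, -0.023, -0.004], [0, 0, 0.049]],
    [[0.029, -0.024, -0.004], [0, 0, 0.048]],
    [[0.028, -0.025, -0.004], [0, 0, 0.049]],
    [[0.026, -0.027, -0.004], [0, 0, 0.048]],
    [[0.026, -0.027, -0.004], [0, 0, 0.049]],
    [[0.023, -0.03, -0.005], [0, 0, 0.048]],
    [[0.023, -0.03, -0.004], [0, 0, 0.049]],
    [[0.021, -0.031, -0.004], [0, 0, 0.048]],
    [[0.019, -0.032, -0.004], [-0.001, 0, 0.049]],
    [[0.018, -0.033, -0.004], [0, 0, 0.048]],
    [[0.016, -0.034, -0.004], [0, 0, 0.049]]
  ],
  "claw": 0
}}

```text
t: 1.2
tcp_pos: [0.4205, -0.1994, 0.2502]
eef_rot: [0.0, 0.995, -0.101, -0.0]
wrist_force: [0.2, -0.5, -0.1]
width: 1.006
grip_force: 0.0
```

Emit:
{"method": "carry_out", "body": {
  "plan": [
    [[-0.003, -0.046, 0.004], [0, 0, 0]],
    [[-0.003, -0.046, 0.004], [0, 0, 0]],
    [[-0.003, -0.046, 0.004], [0, 0, 0]],
    [[-0.003, -0.046, 0.004], [0, 0, 0]],
    [[-0.003, -0.046, 0.004], [0, 0, 0]],
    [[-0.003, -0.046, 0.004], [0, 0, 0]],
    [[-0.003, -0.046, 0.004], [0, 0, 0]],
    [[-0.003, -0.046, 0.004], [0, 0, 0]],
    [[-0.003, -0.046, 0.004], [0, 0, 0]],
    [[-0.003, -0.046, 0.004], [0, 0, 0]],
    [[-0.003, -0.046, 0.004], [0, 0, 0]],
    [[-0.003, -0.046, 0.004], [0, 0, 0]]
  ]
}}

```text
t: 2.4
tcp_pos: [0.4942, 0.3489, 0.201]
eef_rot: [0.001, 0.995, -0.1, -0.0]
wrist_force: [0.4, -0.6, 0.5]
width: 0.996
grip_force: 0.0
```

```bash
python3 - <<'E'
from h import *
s=bot.state();print(s["t"],s["tcp_pos"].round(4),s["qpos"].round(3),s["eef_rot"].round(3))
a=rows([((.498,.349,.003),tool(-.2,0),6)])
E
```

```text
2.4 [0.4942 0.3489 0.201 ] [ 4.720e-01  2.740e-01  1.468e+00 -1.000e-03  1.401e+00  2.243e+00] [ 0.001  0.995 -0.1   -0.   ]
[[[0.001,0.0,0.033],[0.0,0.0,0.0]],[[0.0,0.0,0.033],[0.001,0.0,0.0]],[[0.001,-0.001,0.033],[0.0,0.0,0.0]],[[0.001,0.0,0.033],[0.0,0.0,0.0]],[[0.0,0.0,0.033],[0.0,0.0,0.0]],[[0.001,0.0,0.033],[0.001,0.001,0.0]]]
```

Emit:
{"method": "carry_out", "body": {
  "plan": [
    [[0.001, 0, 0.033], [0, 0, 0]],
    [[0.001, 0, 0.033], [0, 0, 0]],
    [[0.001, 0, 0.033], [0, 0, 0]],
    [[0.001, 0, 0.033], [0, 0, 0]],
    [[0, 0, 0.033], [0, 0, 0]],
    [[0, 0, 0.033], [0, 0, 0]],
    [[0, 0, 0], [0, 0, 0]]
  ]
}}

```text
t: 3.1
tcp_pos: [0.4984, 0.3459, 0.002]
eef_rot: [0.001, 0.995, -0.1, -0.001]
wrist_force: [0.4, 0.2, -0.1]
width: 1.001
grip_force: 0.0
```

Emit:
{"method": "carry_out", "body": {
  "plan": [
    [[0, 0, 0], [0, 0, 0]],
    [[0, 0, 0], [0, 0, 0]],
    [[0, 0, 0], [0, 0, 0]],
    [[0, 0, 0], [0, 0, 0]],
    [[0, 0, 0], [0, 0, 0]],
    [[0, 0, 0], [0, 0, 0]],
    [[0, 0, -0.02], [0, 0, 0]],
    [[0, 0, -0.04], [0, 0, 0]],
    [[0, 0, -0.05], [0, 0, 0]],
    [[0, 0, -0.05], [0, 0, 0]],
    [[0, 0, -0.05], [0, 0, 0]],
    [[0, 0, -0.02], [0, 0, 0]]
  ],
  "claw": 255
}}

```text
t: 4.3
tcp_pos: [0.5012, 0.3477, 0.241]
eef_rot: [-0.002, 0.995, -0.1, 0.005]
wrist_force: [0.1, 1.0, 0.6]
width: 0.023
grip_force: 0.0
```

```bash
python3 - <<'E'
from h import *
s=bot.state();print(s["t"],s["tcp_pos"].round(4),s["width"],s["grip_force"])
H,F=frame((.541,.055,.055),-.155,np.pi/4)   # case frame in the cradle
print(F.as_matrix().round(2))
Rt=tool(-.155,np.radians(20))  # check which way it leans
print("back dir",(-Rt.as_matrix()[:,2]).round(2))
T=H+F.apply([0,.042,-.005]);B=-Rt.as_matrix()[:,2]
print(T,T+.12*B)
a=rows([(T+.12*B,Rt,10)])
b=rows([(T,Rt,8)],a)
E
```

```text
4.3 [0.5012 0.3477 0.241 ] 0.02271541486881134 0.0
[[ 0.99  0.11 -0.11]
 [-0.15  0.7  -0.7 ]
 [ 0.    0.71  0.71]]
back dir [-0.05 -0.34  0.94]
[0.54613067 0.08783559 0.08116295] [0.53979454 0.04728521 0.19392607]
[[[0.01,0.029,0.005],[0.034,-0.002,-0.004]],[[0.009,0.029,0.003],[0.035,-0.001,-0.005]],[[0.01,0.029,0.003],[0.034,-0.002,-0.004]],[[0.009,0.029,0.002],[0.034,-0.002,-0.004]],[[0.009,0.029,0.0],[0.035,-0.001,-0.005]],[[0.009,0.029,0.0],[0.034,-0.002,-0.004]],[[0.009,0.03,-0.002],[0.034,-0.002,-0.004]],[[0.009,0.029,-0.002],[0.035,-0.001,-0.004]],[[0.009,0.029,-0.004],[0.034,-0.002,-0.005]],[[0.009,0.029,-0.004],[0.034,-0.002,-0.004]]]
[[[0.0,0.0,0.015],[0.0,0.0,0.0]],[[0.0,0.0,0.015],[0.0,0.0,0.0]],[[0.0,0.0,0.015],[0.0,0.0,0.0]],[[0.0,0.0,0.015],[0.0,0.0,0.0]],[[0.0,0.0,0.015],[0.0,0.0,0.0]],[[0.0,0.0,0.015],[0.0,0.0,0.0]],[[0.0,0.0,0.015],[0.0,0.0,0.0]],[[0.0,0.0,0.015],[0.0,0.0,0.0]]]
```

Width 0.02 means the blank was missed or slipped out. I'll take another look.

```bash
python3 - <<'E'
from h import *
for n in("side","top"): cv2.imwrite(f"pics/{n}1.png",cv2.cvtColor(bot.camera(n),cv2.COLOR_RGB2BGR))
t=cv2.imread("pics/top1.png")[170:260,210:300]; s=cv2.imread("pics/side1.png")[60:190,250:380]
o=np.hstack([cv2.resize(t,(390,390),interpolation=cv2.INTER_CUBIC),cv2.resize(s,(390,390),interpolation=cv2.INTER_CUBIC)])
cv2.imwrite("pics/b1.png",o)
E
```

```text
(no output)
```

View pics/b1.png

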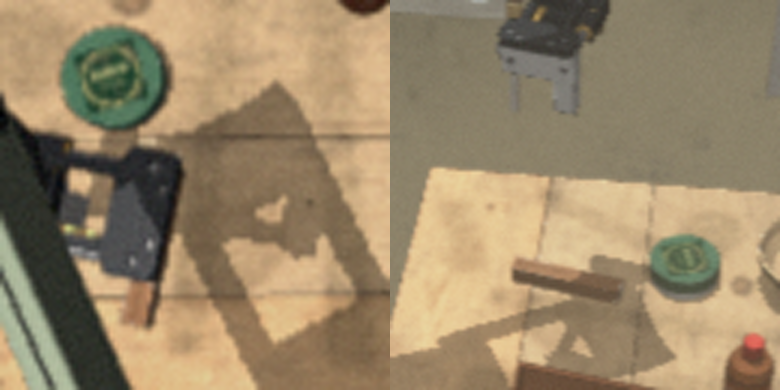

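The blank is still in place (end corners at px (238,244)/(244.6,245), unchanged), so the fingers simply hadn't closed before the lift. I'll repeat with a longer close.

Emit:
{"method": "carry_out", "body": {
  "plan": [
    [[0, 0, 0], [0, 0, 0]],
    [[0, 0, 0], [0, 0, 0]],
    [[-0.003, 0, 0.04], [0, 0, 0]],
    [[0, 0, 0.04], [0, 0, 0]],
    [[0, 0, 0.04], [0, 0, 0]],
    [[0, 0, 0], [0, 0, 0]],
    [[0, 0, 0], [0, 0, 0]],
    [[0, 0, 0], [0, 0, 0]],
    [[0, 0, 0], [0, 0, 0]],
    [[0, 0, 0], [0, 0, 0]]
  ],
  "claw": 0
}}

```text
t: 5.4
tcp_pos: [0.497, 0.3475, 0.1162]
eef_rot: [-0.001, 0.995, -0.1, 0.002]
wrist_force: [1.6, -0.1, -0.1]
width: 0.82
grip_force: 0.0
```

```bash
python3 - <<'E'
from h import *
s=bot.state();print(s["t"],s["tcp_pos"].round(4),s["width"],s["grip_force"],s["qpos"].round(3))
a=rows([((.498,.349,.003),tool(-.2,0),4)])
for n in("top","side"): cv2.imwrite(f"pics/{n}2.png",cv2.cvtColor(bot.camera(n),cv2.COLOR_RGB2BGR))
t=cv2.imread("pics/top2.png")[170:260,210:300]; s=cv2.imread("pics/side2.png")[60:190,250:380]
o=np.hstack([cv2.resize(t,(390,390),interpolation=cv2.INTER_CUBIC),cv2.resize(s,(390,390),interpolation=cv2.INTER_CUBIC)])
cv2.imwrite("pics/b2.png",o)
for p in((.498,.349,.123),(.498,.349,0),(.6,.349,.1)):print(proj("top",p).round(),proj("side",p).round())
E
```

```text
5.4 [0.497  0.3475 0.1162] 0.819504155444538 0.0 [ 4.680e-01  3.530e-01  1.549e+00 -1.000e-03  1.236e+00  2.239e+00]
[[[0.0,0.0,0.028],[0.0,-0.001,0.0]],[[0.0,-0.001,0.029],[-0.001,-0.001,0.0]],[[0.0,0.0,0.028],[0.0,-0.001,0.0]],[[0.0,-0.001,0.028],[-0.001,0.0,0.0]]]
[237. 224.] [308. 127.]
[246. 227.] [308. 156.]
[240. 190.] [341. 136.]
```

View pics/b2.png

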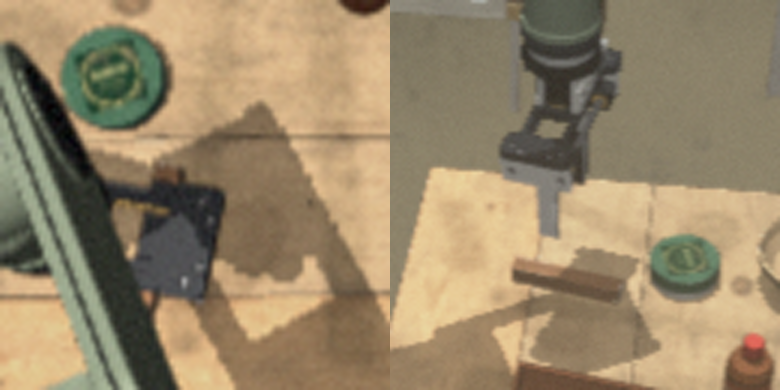

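Fingers are above the blank and opening, and the blank is still lying at crop (513,265)–(622,298). Descend and grip.

Emit:
{"method": "carry_out", "body": {
  "plan": [
    [[0, 0, 0.028], [0, 0, 0]],
    [[0, -0.001, 0.028], [0, -0.001, 0]],
    [[0, 0, 0.028], [0, 0, 0]],
    [[0, 0, 0.028], [0, 0, 0]],
    [[0, 0, 0], [0, 0, 0]]
  ]
}}

```text
t: 6.0
tcp_pos: [0.4965, 0.348, 0.0015]
eef_rot: [0.0, 0.995, -0.1, -0.0]
wrist_force: [0.7, 0.5, 0.5]
width: 1.002
grip_force: 0.0
```

Emit:
{"method": "carry_out", "body": {
  "plan": [
    [[0, 0, 0], [0, 0, 0]],
    [[0, 0, 0], [0, 0, 0]],
    [[0, 0, 0], [0, 0, 0]],
    [[0, 0, 0], [0, 0, 0]],
    [[0, 0, 0], [0, 0, 0]],
    [[0, 0, 0], [0, 0, 0]],
    [[0, 0, 0], [0, 0, 0]],
    [[0, 0, 0], [0, 0, 0]],
    [[0, 0, 0], [0, 0, 0]],
    [[0, 0, 0], [0, 0, 0]],
    [[0, 0, 0], [0, 0, 0]],
    [[0, 0, 0], [0, 0, 0]]
  ],
  "claw": 255
}}

```text
t: 7.2
tcp_pos: [0.4958, 0.3477, 0.0018]
eef_rot: [0.0, 0.995, -0.1, -0.0]
wrist_force: [-0.2, 1.5, 0.4]
width: 0.206
grip_force: 30.0
```

Emit:
{"method": "carry_out", "body": {
  "plan": [
    [[0, 0, -0.03], [0, 0, 0]],
    [[0, 0, -0.04], [0, 0, 0]],
    [[0, 0, -0.04], [0, 0, 0]],
    [[0, 0, -0.04], [0, 0, 0]],
    [[0, 0, -0.04], [0, 0, 0]],
    [[0, 0, -0.04], [0, 0, 0]],
    [[0, 0, 0], [0, 0, 0]]
  ]
}}

```text
t: 7.9
tcp_pos: [0.4998, 0.3498, 0.2398]
eef_rot: [-0.003, 0.995, -0.1, 0.006]
wrist_force: [0.9, 0.2, 0.8]
width: 0.211
grip_force: 30.0
```

```bash
python3 - <<'E'
from h import *
s=bot.state();print(s["t"],s["tcp_pos"].round(4),s["width"],s["grip_force"])
H,F=frame((.541,.055,.055),-.155,np.pi/4)
Rt=tool(-.155,np.radians(20))
T=H+F.apply([-.002,.042,-.005]);B=-Rt.as_matrix()[:,2]
a=rows([(T+.12*B,Rt,10)])
E
```

```text
7.9 [0.4998 0.3498 0.2398] 0.2112502699076674 29.999679028987885
[[[0.01,0.029,0.004],[0.034,-0.002,-0.004]],[[0.009,0.029,0.004],[0.034,-0.002,-0.005]],[[0.01,0.029,0.002],[0.034,-0.001,-0.004]],[[0.009,0.03,0.002],[0.035,-0.002,-0.004]],[[0.009,0.029,0.0],[0.034,-0.002,-0.004]],[[0.009,0.029,0.0],[0.034,-0.002,-0.005]],[[0.009,0.03,-0.002],[0.034,-0.002,-0.004]],[[0.009,0.029,-0.003],[0.034,-0.002,-0.004]],[[0.009,0.03,-0.003],[0.034,-0.001,-0.004]],[[0.008,0.029,-0.005],[0.034,-0.002,-0.005]]]
```

Emit:
{"method": "carry_out", "body": {
  "plan": [
    [[0.01, 0.029, 0.004], [0.034, -0.002, -0.004]],
    [[0.009, 0.029, 0.004], [0.034, -0.002, -0.004]],
    [[0.01, 0.029, 0.002], [0.034, -0.002, -0.004]],
    [[0.009, 0.03, 0.002], [0.034, -0.002, -0.004]],
    [[0.009, 0.029, 0], [0.034, -0.002, -0.004]],
    [[0.009, 0.029, 0], [0.034, -0.002, -0.004]],
    [[0.009, 0.03, -0.002], [0.034, -0.002, -0.004]],
    [[0.009, 0.029, -0.003], [0.034, -0.002, -0.004]],
    [[0.009, 0.03, -0.003], [0.034, -0.002, -0.004]],
    [[0.008, 0.029, -0.005], [0.035, -0.002, -0.004]],
    [[0, 0, 0], [0, 0, 0]],
    [[0, 0, 0], [0, 0, 0]]
  ]
}}

```text
t: 9.1
tcp_pos: [0.532, 0.0445, 0.1862]
eef_rot: [-0.17, 0.982, -0.08, 0.006]
wrist_force: [0.4, 0.6, 0.3]
width: 0.212
grip_force: 30.0
```

```bash
python3 - <<'E'
from h import *
s=bot.state();print(s["t"],s["tcp_pos"].round(4),s["width"],s["grip_force"],s["qpos"].round(2))
H,F=frame((.541,.055,.055),-.155,np.pi/4)
p,R=cur();print("case frame",F.inv().apply(p-H).round(4),R.as_matrix()[:,2].round(3))
Rt=tool(-.155,np.radians(20))
T=H+F.apply([-.002,.042,-.005]);a=rows([(T,Rt,8)])
o=[]
for n in("top","side"): cv2.imwrite(f"pics/{n}3.png",cv2.cvtColor(bot.camera(n),cv2.COLOR_RGB2BGR))
t=cv2.imread("pics/top3.png")[160:250,270:400]; s=cv2.imread("pics/side3.png")[100:260,240:370]
o=np.hstack([cv2.resize(t,None,fx=3.3,fy=3.3,interpolation=cv2.INTER_CUBIC)[:290],cv2.resize(s,None,fx=1.8125,fy=1.8125,interpolation=cv2.INTER_CUBIC)[:290]])
cv2.imwrite("pics/b3.png",o)
E
```

```text
9.1 [0.532  0.0445 0.1862] 0.21178027124568535 29.999796152114868 [-0.3   0.13  1.71  0.34  1.37  1.36]
case frame [-0.0073  0.0845  0.1011] [ 0.038  0.332 -0.942]
[[[0.001,-0.001,0.014],[0.001,0.002,-0.001]],[[0.001,-0.001,0.014],[0.001,0.001,-0.002]],[[0.0,-0.001,0.015],[0.001,0.002,-0.001]],[[0.001,-0.001,0.014],[0.001,0.002,-0.001]],[[0.001,0.0,0.014],[0.001,0.002,-0.001]],[[0.001,-0.001,0.014],[0.001,0.001,-0.002]],[[0.0,-0.001,0.015],[0.001,0.002,-0.001]],[[0.001,-0.001,0.014],[0.001,0.002,-0.001]]]
```

View pics/b3.png

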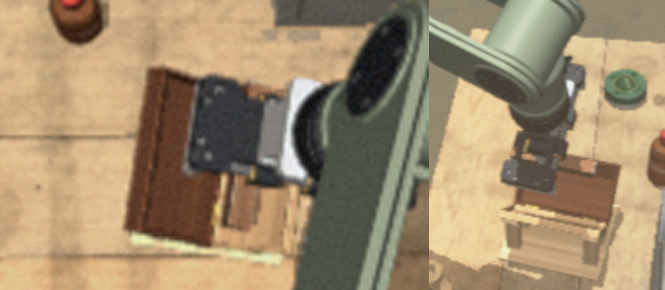

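The blank is held above the case mouth, its lower end at crop (240,200), and the lid is still open. Lower it in.

Emit:
{"method": "carry_out", "body": {
  "plan": [
    [[0.001, -0.001, 0.015], [0.001, 0.002, -0.001]],
    [[0.001, -0.001, 0.015], [0.001, 0.002, -0.001]],
    [[0.001, -0.001, 0.015], [0.001, 0.002, -0.001]],
    [[0.001, -0.001, 0.015], [0.001, 0.002, -0.001]],
    [[0.001, -0.001, 0.015], [0.001, 0.002, -0.001]],
    [[0, -0.001, 0.015], [0.001, 0.002, -0.001]],
    [[0, -0.001, 0.012], [0.001, 0.002, -0.001]],
    [[0, 0, 0.01], [0.001, 0.001, -0.001]],
    [[0, 0, 0], [0, 0, 0]],
    [[0, 0, 0], [0, 0, 0]]
  ]
}}

```text
t: 10.2
tcp_pos: [0.5439, 0.0885, 0.0844]
eef_rot: [-0.173, 0.982, -0.076, 0.015]
wrist_force: [0.1, -0.3, -0.1]
width: 0.21
grip_force: 30.0
```

```bash
python3 - <<'E'
from h import *
s=bot.state()
H,F=frame((.541,.055,.055),-.155,np.pi/4)
p,R=cur();print("case frame",F.inv().apply(p-H).round(4),s["tcp_pos"],s["wrist_force"],R.as_matrix()[:,2].round(3))
E
```

```text
case frame [-0.0023  0.0445 -0.0029] [0.54394375 0.08845302 0.08441273] [ 0.10767969 -0.3448413  -0.12656206] [ 0.056  0.337 -0.94 ]
```

Go 3 mm lower, open partly, then withdraw.

Emit:
{"method": "carry_out", "body": {
  "plan": [
    [[0, 0, 0.003], [0, 0, 0]],
    [[0, 0, 0], [0, 0, 0]],
    [[0, 0, 0], [0, 0, 0]],
    [[0, 0, 0], [0, 0, 0]],
    [[0, 0, 0], [0, 0, 0]],
    [[0, 0, 0], [0, 0, 0]],
    [[0, 0, -0.005], [0, 0, 0]],
    [[0, 0, -0.01], [0, 0, 0]],
    [[0, 0, -0.02], [0, 0, 0]],
    [[0, 0, -0.03], [0, 0, 0]],
    [[0, 0, -0.04], [0, 0, 0]],
    [[0, 0, -0.04], [0, 0, 0]]
  ],
  "claw": 160
}}

```text
t: 11.4
tcp_pos: [0.5355, 0.0398, 0.2196]
eef_rot: [-0.173, 0.982, -0.076, 0.015]
wrist_force: [0.8, -0.5, 0.1]
width: 0.37
grip_force: 0.0
```

```bash
python3 - <<'E'
from h import *
print(bot.state()["t"],bot.state()["width"],cur()[0])
H,F=frame((.541,.055,.055),-.155,np.pi/4)
# go up and over the lid to its -y side, tool down
L=frame((.541,.055,.055),-.155)
D=tool(-.155,0)
P=lambda h,v:L[0]*[1,1,0]+L[1].apply([0,h,v])
a=rows([(P(-.06,.25),D,6),(P(-.13,.23),D,3),(P(-.13,.085),D,5)])
print(P(-.13,.085))
for n in("top",): cv2.imwrite(f"pics/{n}4.png",cv2.cvtColor(bot.camera(n),cv2.COLOR_RGB2BGR))
E
```

```text
11.4 0.37002225944662265 [0.5354698  0.03981592 0.21956507]
[[[0.001,0.005,-0.007],[-0.058,0.0,0.0]],[[0.0,0.006,-0.007],[-0.058,-0.001,0.0]],[[0.001,0.006,-0.007],[-0.058,0.0,0.0]],[[0.0,0.006,-0.006],[-0.058,-0.001,0.0]],[[0.001,0.007,-0.006],[-0.058,-0.001,0.0]],[[0.0,0.007,-0.006],[-0.058,0.0,0.0]],[[0.0,0.023,0.007],[0.0,0.0,0.0]],[[0.0,0.024,0.007],[0.0,0.0,0.0]],[[0.0,0.023,0.006],[0.0,0.0,0.0]],[[0.0,0.0,0.029],[0.0,0.0,0.0]],[[0.0,0.0,0.029],[0.0,0.0,0.0]],[[0.0,0.0,0.029],[0.0,0.0,0.0]],[[0.0,0.0,0.029],[0.0,0.0,0.0]],[[0.0,0.0,0.029],[0.0,0.0,0.0]]]
[ 0.52093059 -0.0734415   0.085     ]
```

Emit:
{"method": "carry_out", "body": {
  "plan": [
    [[0, 0.005, -0.007], [-0.058, 0, 0]],
    [[0, 0.006, -0.007], [-0.058, 0, 0]],
    [[0.001, 0.006, -0.007], [-0.058, 0, 0]],
    [[0, 0.006, -0.006], [-0.058, -0.001, 0]],
    [[0.001, 0.007, -0.006], [-0.058, -0.001, 0]],
    [[0, 0.007, -0.006], [-0.058, 0, 0]],
    [[0, 0.023, 0.007], [0, 0, 0]],
    [[0, 0.023, 0.007], [0, 0, 0]],
    [[0, 0.023, 0.006], [0, 0, 0]],
    [[0, 0, 0], [0, 0, 0]]
  ],
  "claw": 255
}}

```text
t: 12.45
tcp_pos: [0.5196, -0.0738, 0.2283]
eef_rot: [0.0, 0.997, -0.079, 0.0]
wrist_force: [-0.3, 0.8, -0.3]
width: 0.002
grip_force: 0.0
```

```bash
python3 - <<'E'
from h import *
print(bot.state()["t"],bot.state()["width"],cur()[0],bot.state()["qpos"].round(2))
L=frame((.541,.055,.055),-.155);D=tool(-.155,0)
P=lambda h,v:L[0]*[1,1,0]+L[1].apply([0,h,v])
a=rows([(P(-.13,.085),D,5)])
for n in("top","side"): cv2.imwrite(f"pics/{n}5.png",cv2.cvtColor(bot.camera(n),cv2.COLOR_RGB2BGR))
t=cv2.imread("pics/top5.png")[160:260,280:410]; s=cv2.imread("pics/side5.png")[130:260,230:360]
o=np.hstack([cv2.resize(t,(390,300),interpolation=cv2.INTER_CUBIC),cv2.resize(s,(390,390),interpolation=cv2.INTER_CUBIC)[90:]])
cv2.imwrite("pics/b5.png",o)
E
```

```text
12.45 0.0018081963945106984 [ 0.51960101 -0.07378467  0.22827531] [-0.31  0.08  1.64 -0.    1.42  1.42]
[[[0.0,0.0,0.029],[0.0,0.0,-0.001]],[[0.0,0.0,0.028],[0.0,0.0,0.0]],[[0.001,0.0,0.029],[0.0,0.0,-0.001]],[[0.0,0.0,0.029],[0.0,0.0,-0.001]],[[0.0,-0.001,0.028],[0.0,0.0,0.0]]]
```

View pics/b5.png

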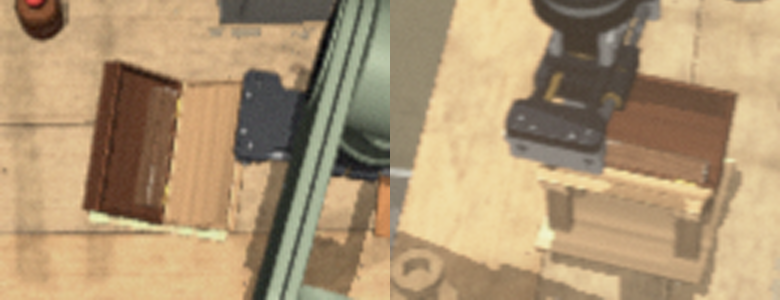

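The blank lies along the hinge inside the base (crop (160,90)–(155,205)), and the lid is open. Lower beside the lid and push it over.

Emit:
{"method": "carry_out", "body": {
  "plan": [
    [[0, 0, 0.029], [0, 0, 0]],
    [[0, 0, 0.029], [0, 0, -0.001]],
    [[0, 0, 0.029], [0, 0, 0]],
    [[0, 0, 0.029], [0, 0, -0.001]],
    [[0, 0, 0.027], [0, 0, 0]],
    [[0, -0.02, 0], [0, 0, 0]],
    [[0, -0.015, 0], [0, 0, 0]],
    [[0, -0.01, 0], [0, 0, 0]],
    [[0, -0.01, -0.002], [0, 0, 0]],
    [[0, -0.01, -0.004], [0, 0, 0]],
    [[0, -0.01, -0.004], [0, 0, 0]],
    [[0, -0.01, -0.004], [0, 0, 0]]
  ]
}}

```text
t: 13.75
tcp_pos: [0.5341, 0.0132, 0.1006]
eef_rot: [-0.0, 0.997, -0.076, 0.001]
wrist_force: [-0.5, -0.6, -0.8]
width: 0.008
grip_force: 0.2
```

Emit:
{"method": "carry_out", "body": {
  "plan": [
    [[0, -0.01, -0.004], [0, 0, 0]],
    [[0, -0.01, -0.004], [0, 0, 0]],
    [[0, -0.01, -0.003], [0, 0, 0]],
    [[0, -0.01, -0.002], [0, 0, 0]],
    [[0, 0, 0], [0, 0, 0]]
  ]
}}

```text
t: 14.25
tcp_pos: [0.5398, 0.0531, 0.1129]
eef_rot: [-0.0, 0.997, -0.076, 0.001]
wrist_force: [-0.4, -0.1, 0.3]
width: 0.009
grip_force: 0.0
```

```bash
python3 - <<'E'
from h import *
L=frame((.541,.055,.055),-.155)
p,R=cur();print(bot.state()["t"],p,L[1].inv().apply(p-L[0]),bot.state()["wrist_force"])
for n in("top","side"): cv2.imwrite(f"pics/{n}6.png",cv2.cvtColor(bot.camera(n),cv2.COLOR_RGB2BGR))
a=cv2.imread("pics/top5.png").astype(int);b=cv2.imread("pics/top6.png")
# colours: interior of base (dark when open) sampled along the case y axis, away from the arm
F=frame((.541,.055,.055),-.155,np.pi/4)
for y in(.03,.05,.07):
  u,v=proj("top",F[0]+F[1].apply([.06,y,-.005])).round().astype(int);w,z=proj("side",F[0]+F[1].apply([.06,y,-.005])).round().astype(int);print(y,b[v,u],a[v,u],"side",cv2.imread("pics/side6.png")[z,w],cv2.imread("pics/side0.png")[z,w])
E
```

```text
14.25 [0.53984319 0.05310678 0.11288048] [-0.00085066 -0.00204911  0.05788048] [-0.36399289 -0.06101286  0.30259256]
0.03 [148 175 165] [ 74  97 131] side [105 141 172] [ 71  99 139]
0.05 [165 192 180] [ 45  63 100] side [104 137 169] [ 70  94 129]
0.07 [64 78 72] [39 57 92] side [ 91 124 150] [ 60  81 107]
```

Samples over the base now show light wood, so the lid appears shut. Retract and swing to the pinch pre-pose.

```bash
python3 - <<'E'
from h import *
H,F=frame((.541,.055,.055),-.155,np.pi/4)
p,R=cur();Q=tool(-.155,-np.pi/4)
print(Q.as_matrix().round(2),F.as_matrix().round(2))
a=rows([(p+[0,0,.14],R,3)])
b=rows([(H+F.apply([0,.17,-.006]),Q,12)],a)
E
```

```text
[[ 0.99 -0.11 -0.11]
 [-0.15 -0.7  -0.7 ]
 [ 0.    0.71 -0.71]] [[ 0.99  0.11 -0.11]
 [-0.15  0.7  -0.7 ]
 [ 0.    0.71  0.71]]
[[[0.0,0.0,-0.047],[0.0,0.0,0.0]],[[0.0,0.0,-0.046],[0.0,0.0,0.0]],[[0.0,0.0,-0.047],[0.0,0.0,0.0]]]
[[[0.0,-0.011,0.007],[-0.065,0.0,0.0]],[[0.0,-0.011,0.006],[-0.066,0.0,0.0]],[[0.0,-0.011,0.005],[-0.065,0.0,0.001]],[[0.0,-0.012,0.005],[-0.066,-0.001,0.0]],[[0.001,-0.012,0.004],[-0.065,0.0,0.0]],[[0.0,-0.012,0.003],[-0.066,0.0,0.0]],[[0.0,-0.013,0.002],[-0.065,0.0,0.0]],[[0.0,-0.012,0.001],[-0.066,0.0,0.001]],[[0.0,-0.013,0.001],[-0.065,0.0,0.0]],[[0.0,-0.012,0.0],[-0.066,0.0,0.0]],[[0.0,-0.013,-0.001],[-0.065,-0.001,0.0]],[[0.0,-0.012,-0.002],[-0.066,0.0,0.0]]]
```

Emit:
{"method": "carry_out", "body": {
  "plan": [
    [[0, 0, -0.047], [0, 0, 0]],
    [[0, 0, -0.046], [0, 0, 0]],
    [[0, 0, -0.047], [0, 0, 0]]
  ],
  "claw": 70
}}

```text
t: 14.65
tcp_pos: [0.5386, 0.0512, 0.2533]
eef_rot: [-0.0, 0.997, -0.077, -0.0]
wrist_force: [1.1, -0.4, -0.2]
width: 0.225
grip_force: 0.0
```

Emit:
{"method": "carry_out", "body": {
  "plan": [
    [[0, -0.011, 0.007], [-0.065, 0, 0]],
    [[0, -0.011, 0.006], [-0.066, 0, 0]],
    [[0, -0.011, 0.005], [-0.065, 0, 0]],
    [[0, -0.012, 0.005], [-0.066, 0, 0]],
    [[0.001, -0.012, 0.004], [-0.065, 0, 0]],
    [[0, -0.012, 0.003], [-0.066, 0, 0]],
    [[0, -0.013, 0.002], [-0.065, 0, 0]],
    [[0, -0.012, 0.001], [-0.066, 0, 0]],
    [[0, -0.013, 0.001], [-0.065, 0, 0]],
    [[0, -0.012, 0], [-0.066, 0, 0]],
    [[0, -0.013, -0.001], [-0.065, 0, 0]],
    [[0, -0.012, -0.002], [-0.066, 0, 0]]
  ]
}}

```text
t: 15.85
tcp_pos: [0.5599, 0.1773, 0.1704]
eef_rot: [0.383, 0.921, -0.071, -0.029]
wrist_force: [-0.0, 0.9, -0.2]
width: 0.727
grip_force: 0.0
```

```bash
python3 - <<'E'
from h import *
H,F=frame((.541,.055,.055),-.155,np.pi/4)
p,R=cur();print(bot.state()["t"],p,F.inv().apply(p-H).round(4),bot.state()["qpos"].round(2),(F.inv()*R).as_matrix().round(2))
for n in("top","side"): cv2.imwrite(f"pics/{n}7.png",cv2.cvtColor(bot.camera(n),cv2.COLOR_RGB2BGR))
t=cv2.imread("pics/top7.png")[160:260,280:410]; s=cv2.imread("pics/side7.png")[130:260,230:360]
o=np.hstack([cv2.resize(t,(390,300),interpolation=cv2.INTER_CUBIC),cv2.resize(s,(390,390),interpolation=cv2.INTER_CUBIC)[:300]])
cv2.imwrite("pics/b7.png",o)
E
```

```text
15.85 [0.55991281 0.17727281 0.17041314] [-0.0002  0.1691 -0.0059] [ 0.49  0.64  1.22 -0.62  1.77  2.25] [[ 1.  0.  0.]
 [ 0.  0. -1.]
 [-0.  1.  0.]]
```

View pics/b7.png

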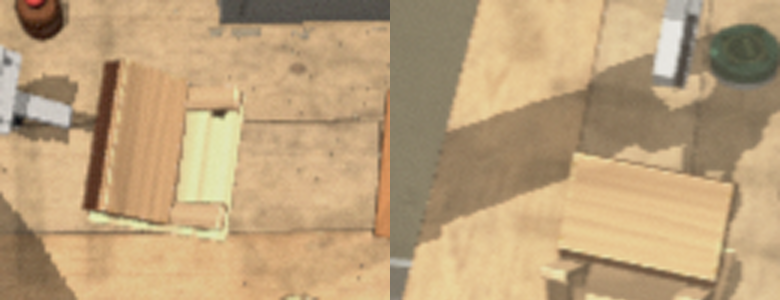

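Case shut in the cradle: dark lip edge at crop (105,60)–(85,210), lid top edge in the side view at (577,153)–(735,183). Check alignment by projection.

```bash
python3 - <<'E'
from h import *
H,F=frame((.541,.055,.055),-.155,np.pi/4)
T=lambda q:((q-[280,160])*3).round(0);S=lambda q:((q-[230,130])*3+[390,0]).round(0)
for x in(-.075,.075):
  print("lip",T(proj("top",H+F.apply([x,.09,-.023]))),"lid free edge",S(proj("side",H+F.apply([x,.09,.011]))),"lid hinge edge",S(proj("side",H+F.apply([x,0,.011]))))
p,R=cur();print("tcp",T(proj("top",p)),S(proj("side",p)),"tips",[T(proj("top",p+R.apply([0,y,0]))) for y in(-.034,.034)],[S(proj("side",p+R.apply([0,y,0]))) for y in(-.034,.034)])
a=rows([(H+F.apply([0,.05,-.006]),tool(-.155,-np.pi/4),10)])
E
```

```text
lip [ 83. 210.] lid free edge [571. 154.] lid hinge edge [553. 249.]
lip [105.  61.] lid free edge [730. 186.] lid hinge edge [712. 283.]
tcp [ 43. 121.] [667.  86.] tips [array([ 21., 121.]), array([ 67., 120.])] [array([673.,  87.]), array([662.,  86.])]
[[[0.0,0.0,0.012],[0.0,0.0,0.001]],[[0.0,0.001,0.011],[0.001,0.0,0.0]],[[0.001,0.0,0.012],[0.0,0.0,0.001]],[[0.0,0.0,0.012],[0.0,0.0,0.001]],[[0.0,0.0,0.012],[0.001,0.0,0.0]],[[0.0,0.001,0.011],[0.0,0.0,0.001]],[[0.0,0.0,0.012],[0.001,0.0,0.001]],[[0.001,0.0,0.012],[0.0,0.001,0.001]],[[0.0,0.001,0.011],[0.0,0.0,0.0]],[[0.0,0.0,0.012],[0.001,0.0,0.001]]]
```

Emit:
{"method": "carry_out", "body": {
  "plan": [
    [[0, 0, 0.012], [0, 0, 0]],
    [[0, 0.001, 0.012], [0.001, 0, 0.001]],
    [[0, 0, 0.012], [0, 0, 0]],
    [[0, 0, 0.012], [0, 0, 0.001]],
    [[0, 0, 0.012], [0, 0, 0]],
    [[0, 0.001, 0.012], [0.001, 0, 0.001]],
    [[0, 0, 0.012], [0, 0, 0]],
    [[0, 0, 0.012], [0, 0, 0]],
    [[0, 0, 0.012], [0, 0, 0]],
    [[0, 0, 0.011], [0, 0, 0]],
    [[0, 0, 0], [0, 0, 0]]
  ]
}}

```text
t: 17.05
tcp_pos: [0.5456, 0.0914, 0.0867]
eef_rot: [0.381, 0.921, -0.072, -0.03]
wrist_force: [-0.0, 0.5, 0.2]
width: 0.725
grip_force: 0.0
```

Emit:
{"method": "carry_out", "body": {
  "plan": [
    [[0, 0, 0], [0, 0, 0]],
    [[0, 0, 0], [0, 0, 0]],
    [[0, 0, 0], [0, 0, 0]],
    [[0, 0, 0], [0, 0, 0]],
    [[0, 0, 0], [0, 0, 0]],
    [[0, 0, 0], [0, 0, 0]],
    [[0, 0, 0], [0, 0, 0]],
    [[0, 0, 0], [0, 0, 0]]
  ],
  "claw": 255
}}

```text
t: 17.85
tcp_pos: [0.5474, 0.0939, 0.0882]
eef_rot: [0.38, 0.922, -0.072, -0.027]
wrist_force: [-0.3, 5.1, -0.4]
width: 0.358
grip_force: 30.0
```

```bash
python3 - <<'E'
from h import *
H,F=frame((.541,.055,.055),-.155,np.pi/4)
p,R=cur();s=bot.state();print(s["t"],p,F.inv().apply(p-H).round(4),s["wrist_force"],s["width"]*94,s["grip_force"])
a=rows([(p+[0,.0,.16],R,5)])
print(str(a[0]))
E
```

```text
17.85 [0.54742245 0.09390786 0.08816361] [ 0.0003  0.0513 -0.0044] [-0.2822887   5.08442595 -0.3930385 ] 33.6233648895739 29.996986985206604
[[[0.0,0.023,-0.023],[0.0,0.0,0.0]],[[0.0,0.022,-0.022],[0.0,0.0,0.0]],[[0.0,0.023,-0.023],[0.0,0.0,0.0]],[[0.001,0.022,-0.023],[0.0,0.0,0.0]],[[0.0,0.023,-0.023],[0.0,0.0,0.0]]]
[0.54775169 0.0938754  0.24868119]
```

Pinched (33.6 mm, 30 N). Lift out.

Emit:
{"method": "carry_out", "body": {
  "plan": [
    [[0, 0.006, -0.006], [0, 0, 0]],
    [[0, 0.012, -0.012], [0, 0, 0]],
    [[0, 0.018, -0.018], [0, 0, 0]],
    [[0, 0.02, -0.02], [0, 0, 0]],
    [[0, 0.02, -0.02], [0, 0, 0]],
    [[0, 0.02, -0.02], [0, 0, 0]],
    [[0, 0.02, -0.02], [0, 0, 0]],
    [[0, 0.01, -0.01], [0, 0, 0]],
    [[0, 0, 0], [0, 0, 0]]
  ]
}}

```text
t: 18.75
tcp_pos: [0.5473, 0.0925, 0.2695]
eef_rot: [0.38, 0.922, -0.073, -0.026]
wrist_force: [0.4, 0.5, -3.3]
width: 0.357
grip_force: 30.0
```

```bash
python3 - <<'E'
from h import *
s=bot.state();p,R=cur();print(s["t"],p,s["wrist_force"],s["width"]*94,s["grip_force"],s["qpos"].round(2))
H,F=frame((.531,-.206,.055),-.115,3*np.pi/4)
G=tool(-.115,np.pi/4);T=H+F.apply([0,.0513,-.0055]);print("final",T,(F.inv()*G).as_matrix().round(2))
a=rows([(T+[0,0,.13],G,24)])
E
```

```text
18.75 [0.54726795 0.09253607 0.26953072] [ 0.35192207  0.45343757 -3.28867767] 33.513854058896186 29.990358352661133 [ 0.39  0.43  1.32 -0.67  1.8   2.1 ]
final [ 0.52728387 -0.23817158  0.09516367] [[ 1.  0.  0.]
 [ 0.  0. -1.]
 [ 0.  1.  0.]]
[[[0.001,0.008,0.011],[0.065,0.0,-0.002]],[[0.002,0.01,0.01],[0.066,-0.001,-0.002]],[[0.001,0.009,0.01],[0.065,0.0,-0.002]],[[0.001,0.011,0.009],[0.065,0.0,-0.002]],[[0.001,0.011,0.009],[0.065,-0.001,-0.001]],[[0.002,0.011,0.007],[0.066,0.0,-0.002]],[[0.001,0.012,0.007],[0.065,-0.001,-0.002]],[[0.001,0.013,0.006],[0.065,0.0,-0.002]],[[0.001,0.013,0.006],[0.065,0.0,-0.002]],[[0.001,0.013,0.004],[0.066,-0.001,-0.002]],[[0.001,0.013,0.004],[0.065,0.0,-0.002]],[[0.001,0.014,0.003],[0.065,-0.001,-0.002]],[[0.002,0.014,0.001],[0.066,0.0,-0.001]],[[0.001,0.014,0.001],[0.065,0.0,-0.002]],[[0.001,0.014,0.0],[0.065,-0.001,-0.002]],[[0.001,0.013,-0.001],[0.065,0.0,-0.002]],[[0.001,0.014,-0.001],[0.066,0.0,-0.002]],[[0.0,0.014,-0.003],[0.065,-0.001,-0.002]],[[0.001,0.013,-0.004],[0.065,0.0,-0.002]],[[0.001,0.013,-0.004],[0.065,-0.001,-0.002]],[[0.001,0.013,-0.005],[0.066,0.0,-0.001]],[[0.001,0.013,-0.007],[0.065,0.0,-0.002]],[[0.001,0.012,-0.006],[0.065,-0.001,-0.002]],[[0.001,0.011,-0.008],[0.066,0.0,-0.002]]]
```

Emit:
{"method": "carry_out", "body": {
  "plan": [
    [[0.001, 0.008, 0.011], [0.065, 0, -0.002]],
    [[0.002, 0.01, 0.01], [0.066, -0.001, -0.002]],
    [[0.001, 0.009, 0.01], [0.065, 0, -0.002]],
    [[0.001, 0.011, 0.009], [0.065, 0, -0.002]],
    [[0.001, 0.011, 0.009], [0.065, -0.001, -0.001]],
    [[0.002, 0.011, 0.007], [0.066, 0, -0.002]],
    [[0.001, 0.012, 0.007], [0.065, -0.001, -0.002]],
    [[0.001, 0.013, 0.006], [0.065, 0, -0.002]],
    [[0.001, 0.013, 0.006], [0.065, 0, -0.002]],
    [[0.001, 0.013, 0.004], [0.066, -0.001, -0.002]],
    [[0.001, 0.013, 0.004], [0.065, 0, -0.002]],
    [[0.001, 0.014, 0.003], [0.065, -0.001, -0.002]]
  ]
}}

```text
t: 19.95
tcp_pos: [0.5339, -0.0733, 0.242]
eef_rot: [-0.001, 0.998, -0.068, -0.007]
wrist_force: [-0.6, -0.3, -2.8]
width: 0.356
grip_force: 30.0
```

Emit:
{"method": "carry_out", "body": {
  "plan": [
    [[0.002, 0.014, 0.001], [0.066, 0, -0.001]],
    [[0.001, 0.014, 0.001], [0.065, 0, -0.002]],
    [[0.001, 0.014, 0], [0.065, -0.001, -0.002]],
    [[0.001, 0.013, -0.001], [0.065, 0, -0.002]],
    [[0.001, 0.014, -0.001], [0.066, 0, -0.002]],
    [[0, 0.014, -0.003], [0.065, -0.001, -0.002]],
    [[0.001, 0.013, -0.004], [0.065, 0, -0.002]],
    [[0.001, 0.013, -0.004], [0.065, -0.001, -0.002]],
    [[0.001, 0.013, -0.005], [0.066, 0, -0.001]],
    [[0.001, 0.013, -0.007], [0.065, 0, -0.002]],
    [[0.001, 0.012, -0.006], [0.065, -0.001, -0.002]],
    [[0.001, 0.011, -0.008], [0.066, 0, -0.002]]
  ]
}}

```text
t: 21.15
tcp_pos: [0.5253, -0.2384, 0.2204]
eef_rot: [-0.383, 0.922, -0.055, 0.018]
wrist_force: [0.5, -0.1, -3.4]
width: 0.356
grip_force: 30.0
```

Emit:
{"method": "carry_out", "body": {
  "plan": [
    [[0, 0, 0], [0, 0, 0]],
    [[0, 0, 0], [0, 0, 0]],
    [[0, 0, 0], [0, 0, 0]]
  ]
}}

```text
t: 21.45
tcp_pos: [0.5266, -0.237, 0.2227]
eef_rot: [-0.381, 0.923, -0.054, 0.019]
wrist_force: [0.2, -0.3, -3.7]
width: 0.356
grip_force: 30.0
```

```bash
python3 - <<'E'
from h import *
s=bot.state();p,R=cur();print(s["t"],p,s["wrist_force"],s["width"]*94,s["grip_force"],s["qpos"].round(2))
H,F=frame((.531,-.206,.055),-.115,3*np.pi/4)
G=tool(-.115,np.pi/4);T=H+F.apply([0,.0513,-.0055])
print((R.inv()*G).as_rotvec().round(3))
a=rows([(T+[0,0,.02],G,7)])
for n in("top","side"): cv2.imwrite(f"pics/{n}8.png",cv2.cvtColor(bot.camera(n),cv2.COLOR_RGB2BGR))
t=cv2.imread("pics/top8.png")[160:260,370:500]; s=cv2.imread("pics/side8.png")[210:340,230:360]
o=np.hstack([cv2.resize(t,(390,300),interpolation=cv2.INTER_CUBIC),cv2.resize(s,(390,390),interpolation=cv2.INTER_CUBIC)[:300]])
cv2.imwrite("pics/b8.png",o)
# predicted case points here
hc=lambda c:p+R.apply([c[0],c[2]+.0055,.0513-c[1]])
S=lambda q:((q-[230,210])*3+[390,0]).round(0);Tt=lambda q:((q-[370,160])*3).round(0)
for x in(-.075,.075):
  for y in(0,.09): print(x,y,"base face top",Tt(proj("top",hc([x,y,-.023]))),"side",S(proj("side",hc([x,y,-.023]))))
E
```

```text
21.45 [ 0.52663721 -0.23699849  0.22265308] [ 0.21343434 -0.30009998 -3.69009325] 33.44838514749444 29.991303384304047 [-0.89  0.52  1.3   0.56  1.88  0.82]
[ 0.002  0.005 -0.003]
[[[0.0,0.011,0.011],[0.0,0.001,0.0]],[[0.0,0.011,0.011],[0.001,0.001,-0.001]],[[0.001,0.011,0.01],[0.0,0.0,0.0]],[[0.0,0.011,0.011],[0.0,0.001,-0.001]],[[0.0,0.011,0.011],[0.001,0.001,0.0]],[[0.0,0.011,0.011],[0.0,0.001,-0.001]],[[0.0,0.011,0.01],[0.0,0.0,0.0]]]
-0.075 0 base face top [174. 223.] side [490. 143.]
-0.075 0.09 base face top [271. 227.] side [459. 168.]
0.075 0 base face top [185.  58.] side [685. 181.]
0.075 0.09 base face top [281.  50.] side [670. 209.]
```

View pics/b8.png

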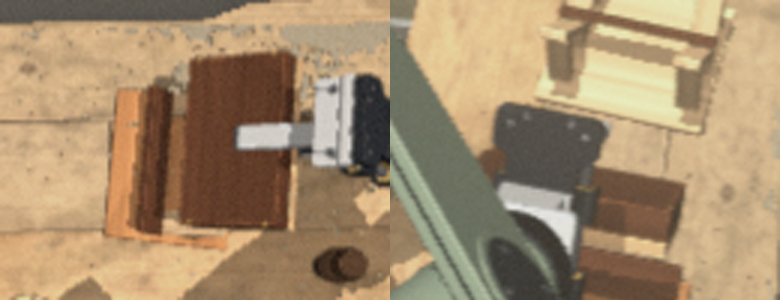

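Case is held shut, lid-down above the rest: base face in the top crop is (190,58)–(290,228), within about 2 px of prediction. In the side view its hinge corner is at (685,181), exactly as predicted. Descend.

Emit:
{"method": "carry_out", "body": {
  "plan": [
    [[0, 0.011, 0.011], [0, 0.001, 0]],
    [[0, 0.011, 0.011], [0, 0.001, 0]],
    [[0, 0.011, 0.011], [0, 0.001, 0]],
    [[0, 0.011, 0.011], [0, 0.001, 0]],
    [[0, 0.011, 0.011], [0, 0.001, 0]],
    [[0, 0.011, 0.011], [0, 0, 0]],
    [[0, 0.008, 0.008], [0, 0, 0]],
    [[0, 0, 0], [0, 0, 0]],
    [[0, 0, 0], [0, 0, 0]]
  ]
}}

```text
t: 22.45
tcp_pos: [0.5266, -0.2381, 0.1181]
eef_rot: [-0.382, 0.922, -0.055, 0.022]
wrist_force: [-0.3, 0.7, -1.9]
width: 0.355
grip_force: 30.0
```

Emit:
{"method": "carry_out", "body": {
  "plan": [
    [[0, 0.003, 0.003], [0, 0, 0]],
    [[0, 0.003, 0.003], [0, 0, 0]],
    [[0, 0, 0], [0, 0, 0]]
  ]
}}

```text
t: 22.75
tcp_pos: [0.5263, -0.238, 0.1094]
eef_rot: [-0.381, 0.923, -0.055, 0.022]
wrist_force: [0.0, 0.4, -3.2]
width: 0.358
grip_force: 30.0
```

Emit:
{"method": "carry_out", "body": {
  "plan": [
    [[0, 0.002, 0.002], [0, 0, 0]],
    [[0, 0.002, 0.002], [0, 0, 0]],
    [[0, 0, 0], [0, 0, 0]]
  ]
}}

```text
t: 23.05
tcp_pos: [0.5262, -0.2379, 0.1036]
eef_rot: [-0.381, 0.922, -0.055, 0.022]
wrist_force: [-0.1, 1.3, -4.2]
width: 0.354
grip_force: 30.0
```

Emit:
{"method": "carry_out", "body": {
  "plan": [
    [[0, 0.002, 0.002], [0, 0, 0]],
    [[0, 0, 0], [0, 0, 0]],
    [[0, 0, 0], [0, 0, 0]]
  ]
}}

```text
t: 23.35
tcp_pos: [0.5264, -0.2381, 0.1011]
eef_rot: [-0.381, 0.923, -0.055, 0.022]
wrist_force: [-0.2, 0.0, -2.1]
width: 0.357
grip_force: 30.0
```

Emit:
{"method": "carry_out", "body": {
  "plan": [
    [[0, 0.002, 0.002], [0, 0, 0]],
    [[0, 0, 0], [0, 0, 0]],
    [[0, 0, 0], [0, 0, 0]]
  ]
}}

```text
t: 23.65
tcp_pos: [0.5264, -0.238, 0.0982]
eef_rot: [-0.381, 0.923, -0.055, 0.022]
wrist_force: [-0.3, 0.8, -2.8]
width: 0.355
grip_force: 30.0
```

Emit:
{"method": "carry_out", "body": {
  "plan": [
    [[0, 0.0015, 0.0015], [0, 0, 0]],
    [[0, 0, 0], [0, 0, 0]],
    [[0, 0, 0], [0, 0, 0]]
  ]
}}

```text
t: 23.95
tcp_pos: [0.5264, -0.238, 0.0961]
eef_rot: [-0.381, 0.923, -0.055, 0.022]
wrist_force: [-1.2, 0.3, -3.3]
width: 0.354
grip_force: 30.0
```

Emit:
{"method": "carry_out", "body": {
  "plan": [
    [[0, 0.0015, 0.0015], [0, 0, 0]],
    [[0, 0, 0], [0, 0, 0]],
    [[0, 0, 0], [0, 0, 0]]
  ]
}}

```text
t: 24.25
tcp_pos: [0.5266, -0.2383, 0.0947]
eef_rot: [-0.381, 0.923, -0.055, 0.022]
wrist_force: [-1.8, -1.1, 0.5]
width: 0.358
grip_force: 30.0
```

Contact with the ledge. Seat gently towards the arms (tool +y).

Emit:
{"method": "carry_out", "body": {
  "plan": [
    [[0, 0.001, 0.001], [0, 0, 0]],
    [[0, 0, 0], [0, 0, 0]],
    [[0, 0, 0], [0, 0, 0]]
  ]
}}

```text
t: 24.55
tcp_pos: [0.5266, -0.2383, 0.0946]
eef_rot: [-0.382, 0.922, -0.054, 0.022]
wrist_force: [-2.4, -0.9, 5.5]
width: 0.353
grip_force: 30.0
```

Emit:
{"method": "carry_out", "body": {
  "plan": [
    [[0, 0.002, 0], [0, 0, 0]],
    [[0, 0, 0], [0, 0, 0]],
    [[0, 0, 0], [0, 0, 0]]
  ]
}}

```text
t: 24.85
tcp_pos: [0.5266, -0.2385, 0.0945]
eef_rot: [-0.384, 0.922, -0.054, 0.022]
wrist_force: [-3.0, 1.7, 9.6]
width: 0.357
grip_force: 30.0
```

Emit:
{"method": "carry_out", "body": {
  "plan": [
    [[0, 0.002, 0], [0, 0, 0]],
    [[0, 0, 0], [0, 0, 0]],
    [[0, 0, 0], [0, 0, 0]]
  ]
}}

```text
t: 25.15
tcp_pos: [0.5266, -0.2387, 0.0943]
eef_rot: [-0.385, 0.921, -0.054, 0.022]
wrist_force: [-3.3, 4.2, 12.9]
width: 0.356
grip_force: 30.1
```

Both ledge and arms are in contact, so it is seated. Release and back straight out.

Emit:
{"method": "carry_out", "body": {
  "plan": [
    [[0, -0.003, 0], [0, 0, 0]],
    [[0, 0, 0], [0, 0, 0]],
    [[0, 0, 0], [0, 0, 0]],
    [[0, 0, 0], [0, 0, 0]],
    [[0, 0, 0], [0, 0, 0]],
    [[0, 0, 0], [0, 0, 0]],
    [[0, 0, 0], [0, 0, 0]],
    [[0, 0, 0], [0, 0, 0]]
  ],
  "claw": 90
}}

```text
t: 25.95
tcp_pos: [0.5263, -0.2389, 0.0919]
eef_rot: [-0.381, 0.923, -0.055, 0.022]
wrist_force: [-0.3, 0.2, 0.1]
width: 0.647
grip_force: 0.0
```

```bash
python3 - <<'E'
from h import *
s=bot.state();print(s["t"],s["tcp_pos"],s["wrist_force"],s["width"]*94,s["grip_force"])
E
```

```text
25.95 [ 0.52630488 -0.23885763  0.09190316] [-0.29655803  0.19325231  0.09798885] 60.85392222569886 0.0
```

Emit:
{"method": "carry_out", "body": {
  "plan": [
    [[0, 0, -0.01], [0, 0, 0]],
    [[0, 0, -0.02], [0, 0, 0]],
    [[0, 0, -0.03], [0, 0, 0]],
    [[0, 0, -0.03], [0, 0, 0]],
    [[0, 0, -0.03], [0, 0, 0]],
    [[0, 0, -0.03], [0, 0, 0]],
    [[0, 0, -0.03], [0, 0, 0]],
    [[0, 0, 0], [0, 0, 0]],
    [[0, 0, 0], [0, 0, 0]]
  ]
}}

```text
t: 26.85
tcp_pos: [0.5115, -0.3654, 0.2195]
eef_rot: [-0.381, 0.923, -0.055, 0.022]
wrist_force: [-1.2, 0.7, 0.5]
width: 0.644
grip_force: 0.0
```

```bash
python3 - <<'E'
from h import *
s=bot.state();print(s["t"],s["tcp_pos"],s["wrist_force"])
for n in("top","side"): cv2.imwrite(f"pics/{n}9.png",cv2.cvtColor(bot.camera(n),cv2.COLOR_RGB2BGR))
t=cv2.imread("pics/top9.png")[160:260,370:500]; s=cv2.imread("pics/side9.png")[240:370,230:360]
o=np.hstack([cv2.resize(t,(390,300),interpolation=cv2.INTER_CUBIC),cv2.resize(s,(390,390),interpolation=cv2.INTER_CUBIC)[:300]])
cv2.imwrite("pics/b9.png",o)
H,F=frame((.531,-.206,.055),-.115,3*np.pi/4)
S=lambda q:((q-[230,240])*3+[390,0]).round(0);Tt=lambda q:((q-[370,160])*3).round(0)
for x in(-.075,.075):
  for y in(0,.09): print(x,y,"base face top",Tt(proj("top",H+F.apply([x,y,-.023]))),"side",S(proj("side",H+F.apply([x,y,-.023]))))
E
```

```text
26.85 [ 0.51151534 -0.36544679  0.21954664] [-1.24068156  0.74813044  0.50998339]
-0.075 0 base face top [142. 230.] side [502. 141.]
-0.075 0.09 base face top [225. 234.] side [474. 170.]
0.075 0 base face top [153.  83.] side [682. 177.]
0.075 0.09 base face top [235.  77.] side [667. 210.]
```

View pics/b9.png

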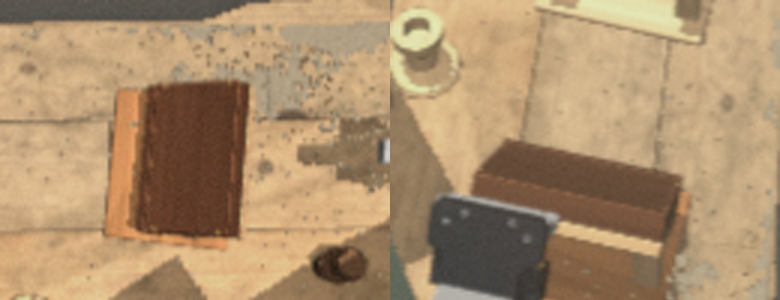

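The case sits shut on the rest, lid-down. Base-face corners are at top crop (147,85)/(240,235) and side (510,140)/(682,177), within about 3 px of the seat prediction, and the gripper is clear. Hand in.

```bash
python3 -c "
from cell import bot
print(bot.hand_in())"
```

```text
the job is handed in; nothing more can be done
None
```

I handed the job in at about 27 s: the shut case is lid-down on the drying rest with the blank inside, the final pictures put it within about 3 px of where it should sit, and the hand-in returned no verdict.

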